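# Right the toppled jug onto the food warmer and set the heat

## Robot

A 6-joint arm with a two-finger parallel gripper is mounted at the origin on the work surface. World frame = base frame: x ahead of the robot, y to its left, z up, the work surface at z = 0. Lengths are in m, angles in rad, forces in N, time in s.
With the tool pointing down it reaches from about 0.35 to 0.975 m from the base axis. Payload 4.9 kg.
Tool frame: the origin (TCP) lies at the very end of the fingers, on their centre line; the grasp point (between the pads) lies 19 mm behind it; z points along the fingers, y is the line along which they close (so a half turn about z gives the same grasp; the last joint's range is limited). The gripper opens to 85 mm and grips with 20 to 120 N. Pads are 22 mm wide; open, the fingers measure 114 mm over their backs; the gripper's body (76 mm by 85 mm) begins 54 mm behind the grasp point. The pads swing forward as they close: fully open they stand 13 mm farther back than shut.
Start: joints at [-1.299, 0.053, 1.613, -0, 1.476, -0.119], TCP at [0.238, -0.578, 0.197] pointing down, gripper open.
Joint ranges: [-3.01, 3.01], [-1.01, 2.22], [0.06, 2.58], [-1.02, 4.17], [0.09, 2.62], [-3.14, 3.14]. Speed limits (rad/s): [2.57, 2.57, 3.14, 3.14, 3.14, 3.14].

## Interface

Orientations are given as a unit quaternion [w, x, y, z].
In Python, from plant import monitor, vision, manip gives the robot as it stands. The module is installed in compiled form; this text tells all that it offers.
- The arm moves only by the tool arm_command, never from a script. Its argument "rows" is a list of rows, each a list of 3 entries, a list of its own where there are three numbers: the finger opening in mm, from 0 to 85.4, then the shift along the world's x, y, z in units of 30 cm (1.0 is 30 cm), then the turn, a rotation vector about the world's x, y, z in units of pi/2 rad (1.0 is pi/2 rad). In form: [[claw, [x, y, z], [wx, wy, wz]], ...]. A call has 1 to 12 rows; each row is the pose to reach, as a shift and turn from the pose commanded when the call began; what a row does not reach only later rows make up. A row lasts 1/12 s, in which the tool goes at most 41.7 mm and 7.16 degrees, less where a joint would pass 70% of its speed; a pose out of reach is approached as far as the arm can. A call with a number of a shift or a turn outside -1 to 1 is refused whole. A call with a gripper value outside its range is refused whole. The fingers move at their own pace and stop on an object; the grip force is fixed at half the most. Time passes only in rows, so rows that repeat a pose let the fingers close. It gives the time, the measured TCP pose, the force, the opening and the grip force at its end, in the units of the state.
- monitor.state(): the state, without advancing time (a new reading comes with each control period).
- vision.grab_frame(name): name is "scene" or "side" or "wrist"; returns a dict with "color" (420x560x3 uint8, red, green, blue), "z_map" (420x560 float32, m along the optical axis (not along the pixel's ray), 0 where there is no reading), "mtx" (3x3 intrinsics, pixels), "R" (3x3) and "t" (3): a world point X has camera coordinates R X + t. Camera axes: x right, y down, z forward; pixel columns grow to the right and rows downward; lengths in m; the calibration is good to about 2 mm. A picture is of the moment at which its call begins.
- manip.job_done(): hands the job in; it is judged then, once.
The state is a dict: "time": time; "joint_pos": joint angles; "joint_vel": joint speeds; "joint_efforts": joint torques, N m; "tool_pos": TCP position; "tool_rot": TCP orientation; "contact_force": force on the tool from outside, world axes, zero at the start; "ft_torque": the same for the moment, N m; "gripper_width": opening from 0.0 (shut) to 1.0 (fully open); "grasp_force": force on a finger pad.
Only numpy, scipy, OpenCV 4.12 (cv2) and the standard library are available. Lean on these libraries where they do the work, as an engineer would, in place of code of your own. Each camera call takes 0.05 s, during which the arm holds its last target. There are 200 camera calls.

## Task

The lidded steel jug has toppled over on the table: pick it up and stand it upright inside the free ring on the food warmer, setting it down gently rather than dropping it. Then slide the warmer's heat control to the middle mark of its track. Leave everything else on the table where it is.

Things in the scene. Friction and masses are not known exactly. Their poses are not given: they have to be found in the camera images.
- jug: Toppled lidded jug of plain steel with a black lid knob, round, no handle, 160 mm tall, 0.5 kg. Origin: centre of its foot's underside; z axis runs from foot to lid. Diameter 60 mm up to 45 mm from the foot, then tapering to a 42 mm neck from 75 to 120 mm, lid 52 mm wide at 127-138 mm, knob on top. Centre of mass at about 60 mm. Starts lying, lid end broadly towards the robot.
- warmer: Food warmer, a fixed steel box 260 mm (x, depth) by 340 mm (y) by 45 mm high; its black top has two thin grey ring outlines side by side, a covered dish on the one at its +y end. Origin: centre of its underside. The heat control's track runs along its y on the bare steel strip at its -x (robot) side.
- ring (a point): Centre of the free ring (the one at the warmer's -y end), on the warmer's flat top, 45 mm above the table; outline 110 mm in diameter, flat, z up.
- heat (a joint): Position of the heat control along its track, in m: 0 at the warmer's -y end, 0.16 at the +y end, growing along the warmer's +y; the middle mark is at 0.08. It stays where it is left; sliding it takes about 2 N.
- heat_top (a point): Centre of the top of the heat control's black grip, a block 28 mm (warmer's x) by 20 mm (y, along the track) by 40 mm high. Its top is 99.5 mm above the table, and it rides on a track housing 40 mm wide and 14 mm high on the warmer's top.
- heat_mark (a point): Middle mark of the track: a thin dark line across the housing and a little beyond, at half its length. This point lies on the housing's top, 40 mm below the level of the grip's top.
- dish: White covered dish, 96 mm wide, 72 mm high, standing on the warmer's other ring. Leave alone. Origin: centre of its underside.
- tumbler: Glass tumbler standing upside down, 74 mm wide, 120 mm high. Leave alone. Origin: centre of its underside.
- goblet: Stemmed glass, 72 mm wide, 160 mm high. Leave alone. Origin: centre of its underside.
- salt: Small wooden salt shaker, 42 mm wide, 75 mm high. Leave alone. Origin: centre of its underside.
- plate1: White dinner plate, 230 mm wide, 22 mm high. Leave alone. Origin: centre of its underside.
- spoon: Steel spoon, 180 mm long, lying on the table. Leave alone. Origin: near its middle, underside; x along it.
- roll: Bread roll, 86 mm wide, 49 mm high. Leave alone. Origin: centre of its underside.
Not all that is in view belongs to the job. What is shaped like the jug but orange is not meant.

How it is judged:
On the way, in this order (a step that is already met when the one before it is completed fails the run):
1. the jug stands upright on the warmer, inside the free ring (angle between jug's own z axis and vertical below 0.1 rad and horizontal distance between jug and ring below 0.025 m and z of jug in the frame of ring between -0.006 and 0.006 m), for 0.2 s.
2. then the heat control is at the middle mark (value of joint heat between 0.07 and 0.09 m), for 0.2 s.
At the end, for the whole second after the job is handed in: The jug stands at rest and released, upright within 0.1 rad (6 degrees), its foot on the warmer's top and wholly inside the free ring (axis within 25 mm of the ring's centre); the heat control is within 10 mm of the middle mark (all of step 1 and all of step 2 and linear speed of jug below 0.02 m/s and angular speed of jug below 0.2 rad/s); the robot touches nothing.
It fails at once if the jug is dropped, knocked or flung: it moves faster than 0.5 m/s while out of the fingers (linear speed of jug above 0.5 m/s and contact force between the fingers and jug below 0.05 N).
It fails at once if another thing on the table is pushed more than 30 mm or tipped over (distance of any of dish, tumbler, goblet, salt, plate1, spoon, roll from where it was at the start of the episode above 0.03 m or angle between any of dish, tumbler, goblet, salt, plate1, spoon, roll's own z axis and vertical above 0.5 rad).
It also fails if it takes over 51 s, if anything falls off the work surface, if the arm or the gripper's body presses on something with over 40 N, if the wrist force passes 120 N, or if a joint passes its speed limit or range.

## Working session

There is one attempt and no reset: what is moved stays moved. The work goes in short steps, Python scripts to look and compute and a tool call to move; the robot and the scene stay as the last step left them, time stands still between calls to the robot, and variables do not carry over. Pictures are saved under pics/ and viewed, at most 12 in all, crops included, and the job is handed in when it is done.

Besides the shell and the picture viewer there is one more tool, called after "Call:" as name(argument=value, ...) on one line, values as JSON. arm_command: Moves the arm, as the interface text tells. Shifts and turns lie within -1 to 1; 1 stands for 30 cm of shift or pi/2 rad of turn. Its arguments: {"type":"object","properties":{"rows":{"type":"array"}},"required":["rows"]}

```bash
mkdir -p pics; cat > h.py <<'E'
import numpy as np, cv2, pickle
from plant import monitor, vision, manip
def grab(n,tag):
    f=vision.grab_frame(n); pickle.dump(f,open(f'pics/{tag}.pkl','wb'))
    cv2.imwrite(f'pics/{tag}.png',f['color'][:,:,::-1]); return f
def cloud(f):
    z=f['z_map']; v,u=np.mgrid[:z.shape[0],:z.shape[1]]
    K=f['mtx']; c=np.stack([(u-K[0,2])/K[0,0]*z,(v-K[1,2])/K[1,1]*z,z],-1)
    w=(c-f['t'])@f['R']; w[z==0]=np.nan; return w
E
python3 - <<'E'
from h import *
for n in ['scene','side']:
    f=grab(n,n+'0'); print(n,-f['R'].T@f['t'])
a=cv2.imread('pics/scene0.png');b=cv2.imread('pics/side0.png')
print(monitor.state())
E
```

```text
scene [ 1.06338952 -0.99730469  1.49999741]
side [ 0.23046436 -0.94585911  1.23504157]
{'time': 0.1, 'joint_pos': array([-1.29899008e+00,  5.33143230e-02,  1.61420884e+00, -3.77969075e-06,
        1.47599470e+00, -1.19019896e-01]), 'joint_vel': array([-0.0002779 , -0.00139428, -0.00238498,  0.00049353,  0.00077365,
       -0.00168235]), 'joint_efforts': array([ 2.77374471e-05, -3.94901204e+01, -3.71364069e+01, -2.51334143e-05,
        3.88001004e-03,  2.69553681e-05]), 'tool_pos': array([ 0.23790721, -0.57724582,  0.19584032]), 'tool_rot': array([-9.59651214e-04,  9.80967057e-01,  1.94171850e-01, -7.53404389e-05]), 'contact_force': array([ 0.87233226, -0.22124893, -0.04079802]), 'ft_torque': array([-0.03741084,  0.03061701,  0.00768039]), 'grasp_force': 0.0, 'gripper_width': 0.9994737568599735}
```

View pics/scene0.png

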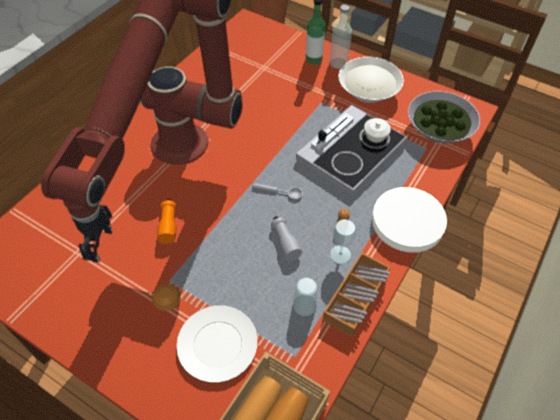

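View pics/side0.png

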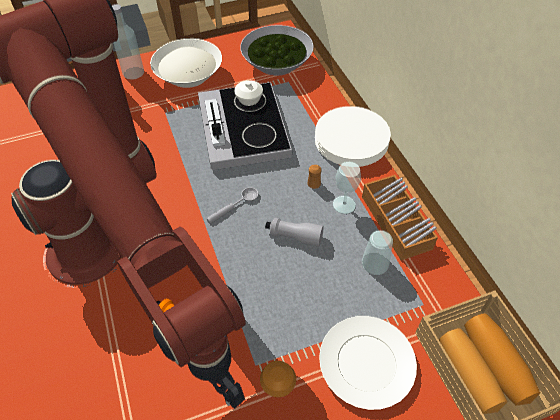

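Candidates for the jug: the grey steel one lying at scene (286,238) / side (293,232), and the orange look-alike at scene (167,222). The steel one with the black knob fits the description. The free ring is at scene (348,163) / side (259,135), the heat grip at scene (323,135) / side (216,130). Next I'll measure and check a crop.

```bash
python3 - <<'E'
from h import *
L=lambda n:pickle.load(open(f'pics/{n}.pkl','rb'))
rows=[]
J=[]
for n,(u,v),(wu,wv) in [('scene0',(286,238),(345,150)),('side0',(293,232),(245,130))]:
    f=L(n); w=cloud(f); c=f['color']
    cr=lambda u,v,s: cv2.resize(c[v-s:v+s,u-s:u+s,::-1],(400,300) if 0 else (300,300),interpolation=cv2.INTER_CUBIC)
    rows.append(np.hstack([cr(u,v,35),cr(wu,wv,60)]))
    p=w[v-35:v+35,u-40:u+40].reshape(-1,3); p=p[(p[:,2]>0.008)&(p[:,2]<0.09)]
    p0=w[v,u]; p=p[np.hypot(*(p-p0)[:,:2].T)<0.12]
    # largest cluster
    print(n,len(p),p0.round(3),'zmax',np.percentile(p[:,2],[50,98]).round(3)); J.append(p)
    # warmer top plane
    q=w.reshape(-1,3); k=(abs(q[:,2]-0.045)<0.004)
    q2=q[k&(np.hypot(*(q-w[wv,wu])[:,:2].T)<0.22)]
    r=cv2.minAreaRect(q2[:,:2].astype(np.float32)*1000); print('warmer',r, len(q2), w[wv,wu].round(3))
    g=q[(q[:,2]>0.08)&(q[:,2]<0.108)&(np.hypot(*(q-w[wv,wu])[:,:2].T)<0.2)]
    print('high',g.shape); 
    gp=(323,135) if n=='scene0' else (216,130)
    h=g[np.hypot(*(g-w[gp[1],gp[0]])[:,:2].T)<0.06]; print('grip',h.mean(0).round(4),h.min(0).round(3),h.max(0).round(3),len(h))
    t=h[h[:,2]>0.096];print('grip top',t.mean(0).round(4),t.min(0).round(3),t.max(0).round(3),len(t))
p=np.vstack(J)
np.save('jug.npy',p)
m=p[:,:2].mean(0); U,S,V=np.linalg.svd(p[:,:2]-m,full_matrices=False); d=V[0]
s=(p[:,:2]-m)@d; 
for a in np.arange(-.1,.1,.01):
    b=p[(s>=a)&(s<a+.01)]
    if len(b): e=(b[:,:2]-m)@V[1]; print(round(a,3),len(b),e.min().round(3),e.max().round(3),np.percentile(b[:,2],97).round(3))
print(m,d)
cv2.imwrite('pics/crop.png',np.vstack(rows))
E
```

```text
scene0 723 [ 0.581 -0.178  0.051] zmax [0.046 0.062]
warmer ((568.850341796875, 298.5060729980469), (346.26873779296875, 262.294189453125), 81.0953369140625) 2596 [0.558 0.267 0.043]
high (429, 3)
grip [0.4689 0.2481 0.0937] [0.453 0.233 0.081] [0.483 0.262 0.104] 55
grip top [0.4709 0.2493 0.0995] [0.459 0.233 0.097] [0.481 0.26  0.104] 22
side0 992 [ 0.559 -0.174  0.04 ] zmax [0.046 0.063]
warmer ((567.3434448242188, 299.93499755859375), (341.9013671875, 259.37322998046875), 80.88367462158203) 3632 [0.561 0.253 0.044]
high (494, 3)<stdin>:20: RuntimeWarning: Mean of empty slice.
  ret = um.true_divide(
Traceback (most recent call last):
ValueError: zero-size array to reduction operation minimum which has no identity
```

```bash
python3 - <<'E'
from h import *
L=lambda n:pickle.load(open(f'pics/{n}.pkl','rb'))
rows=[];J=[]
C=np.array([.568,.299]);th=np.radians(-9.0);ex=np.array([np.cos(th),np.sin(th)]);ey=np.array([-ex[1],ex[0]])
for n,(u,v),(wu,wv) in [('scene0',(286,238),(345,150)),('side0',(293,232),(245,130))]:
    f=L(n); w=cloud(f); c=f['color']
    cr=lambda u,v,s: cv2.resize(c[v-s:v+s,u-s:u+s,::-1],(300,300),interpolation=cv2.INTER_CUBIC)
    # rectify warmer top onto 1mm/2px.. grid (z=.045)
    S=1.0
    gx,gy=np.meshgrid(np.arange(-140,141),np.arange(-180,181)) # col x, row y (mm)
    X=np.concatenate([C+(gx[...,None]*ex+gy[...,None]*ey)/1000,np.full(gx.shape+(1,),.045)],-1)
    q=X@f['R'].T+f['t']; uv=(q@f['mtx'].T); uv=(uv[...,:2]/uv[...,2:]).astype(np.float32)
    im=cv2.remap(c[:,:,::-1].copy(),uv[...,0],uv[...,1],cv2.INTER_CUBIC)
    rows.append(np.hstack([cr(u,v,35),cv2.resize(im,(233,300))]))
    # ring fit: grey pixels near expected centre
    g=cv2.cvtColor(im,cv2.COLOR_BGR2GRAY).astype(float)
    best=max(((np.mean([g[int(round(180+cy+55*np.sin(a))),int(round(140+cx+55*np.cos(a)))] for a in np.linspace(0,6.28,120)]),cx,cy) for cx in range(0,60) for cy in range(-115,-60)))
    print('ring (warmer mm)',best,'world',C+(best[1]*ex+best[2]*ey)/1000)
    p=w[v-35:v+35,u-45:u+45].reshape(-1,3); p=p[(p[:,2]>0.008)&(p[:,2]<0.09)]
    p=p[np.hypot(*(p-w[v,u])[:,:2].T)<0.12]; J.append(p)
    a=w.reshape(-1,3); l=np.c_[(a[:,:2]-C)@ex,(a[:,:2]-C)@ey,a[:,2]]
    l=l[(abs(l[:,0]+.1)<.04)&(abs(l[:,1])<.15)&(l[:,2]>.085)&(l[:,2]<.11)]
    print('grip local',len(l),np.median(l,0).round(4),l.min(0).round(3),l.max(0).round(3))
p=np.vstack(J); np.save('jug.npy',p)
m=p[:,:2].mean(0); V=np.linalg.svd(p[:,:2]-m,full_matrices=False)[2]
for j in J:
  s=(j[:,:2]-m)@V[0]
  for a in np.arange(-.11,.11,.01):
    b=j[(s>=a)&(s<a+.01)]
    if len(b): e=(b[:,:2]-m)@V[1]; print(round(a,3),len(b),e.min().round(3),e.max().round(3),np.percentile(b[:,2],97).round(3))
print(m,V)
cv2.imwrite('pics/crop.png',np.vstack(rows))
E
```

```text
ring (warmer mm) (np.float64(132.70833333333334), 38, -79) world [0.59317383 0.21502811]
grip local 50 [-0.0903 -0.0663  0.0953] [-0.107 -0.08   0.087] [-0.075 -0.052  0.104]
ring (warmer mm) (np.float64(124.6), 40, -77) world [0.59546208 0.21669062]
grip local 66 [-0.0919 -0.0681  0.0969] [-0.106 -0.078  0.085] [-0.079 -0.048  0.103]
-0.11 2 -0.037 0.001 0.009
-0.1 13 -0.067 0.044 0.035
-0.09 3 -0.06 -0.007 0.036
-0.08 30 -0.05 0.058 0.056
-0.07 47 -0.089 0.018 0.054
-0.06 40 -0.067 0.041 0.052
-0.05 35 -0.027 0.013 0.05
-0.04 33 -0.025 0.014 0.051
-0.03 35 -0.064 0.046 0.051
-0.02 31 -0.057 0.09 0.052
-0.01 29 -0.025 0.016 0.052
-0.0 36 -0.057 0.092 0.058
0.01 38 -0.1 0.11 0.06
0.02 50 -0.033 0.082 0.063
0.03 54 -0.111 0.078 0.064
0.04 52 -0.048 0.079 0.062
0.05 71 -0.099 0.082 0.062
0.06 119 -0.095 0.023 0.059
0.08 3 -0.057 0.041 0.009
0.09 2 -0.006 0.036 0.009
-0.11 2 0.021 0.068 0.01
-0.1 19 -0.037 0.003 0.038
-0.09 21 -0.052 0.006 0.042
-0.08 55 -0.078 0.018 0.053
-0.07 69 -0.087 0.027 0.054
-0.06 55 -0.021 0.02 0.051
-0.05 48 -0.022 0.016 0.05
-0.04 54 -0.021 0.016 0.051
-0.03 55 -0.019 0.089 0.052
-0.02 49 -0.049 0.013 0.052
-0.01 59 -0.088 0.017 0.056
-0.0 64 -0.025 0.02 0.059
0.01 72 -0.023 0.066 0.062
0.02 77 -0.076 0.034 0.061
0.03 82 -0.031 0.045 0.062
0.04 76 -0.028 0.079 0.064
0.05 79 -0.031 0.023 0.064
0.06 50 -0.036 0.024 0.06
0.07 1 -0.052 -0.052 0.008
0.08 1 0.054 0.054 0.01
0.09 2 0.032 0.045 0.009
[ 0.57333431 -0.1777545 ] [[ 0.80139987 -0.59812896]
 [-0.59812896 -0.80139987]]
```

View pics/crop.png

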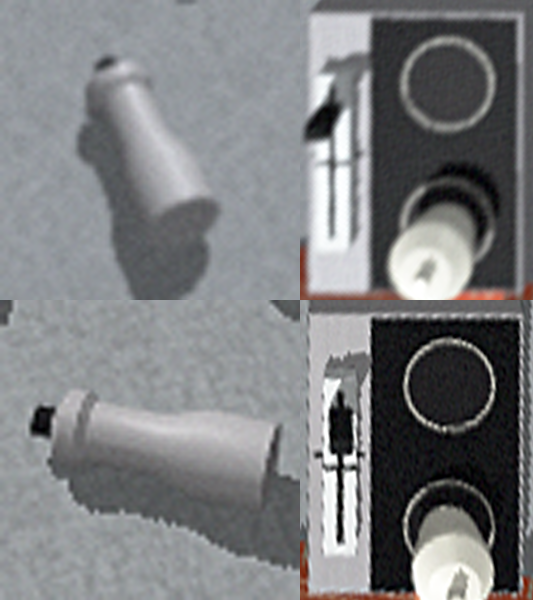

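The crop confirms the steel jug with the black knob, its lid end pointing up-left in the scene view. The free ring is at about (0.594, 0.216), with the grip at the −y part of the track. I'll move to a hover above the jug's neck, turning by −59°.

Call:
arm_command(rows=[[85,[0.07,0.09,0.03],[0,0,-0.05]],[85,[0.85,0.97,0.1],[0,0,-0.657]],[85,[0.85,0.97,0.1],[0,0,-0.657]],[85,[0.85,0.97,0.1],[0,0,-0.657]],[85,[0.85,0.97,0.1],[0,0,-0.657]],[85,[0.85,0.97,0.1],[0,0,-0.657]],[85,[0.85,0.97,0.1],[0,0,-0.657]],[85,[0.85,0.97,0.1],[0,0,-0.657]],[85,[0.85,0.97,0.1],[0,0,-0.657]],[85,[0.85,0.97,0.1],[0,0,-0.657]],[85,[0.85,0.97,0.1],[0,0,-0.657]],[85,[0.85,0.97,0.1],[0,0,-0.657]]])

```text
time: 1.1
tool_pos: [0.4939, -0.2852, 0.2266]
tool_rot: [0.0, 0.95, -0.313, -0.0]
contact_force: [-0.0, -0.3, 0.3]
gripper_width: 0.996
grasp_force: 0.0
```

```bash
python3 - <<'E'
from h import *
from scipy.optimize import least_squares
L=lambda n:pickle.load(open(f'pics/{n}.pkl','rb'))
s=monitor.state(); print({k:np.round(s[k],4) for k in ['time','joint_pos','tool_pos','tool_rot']})
p=np.load('jug.npy'); p=p[p[:,2]>.014]
pr=lambda t:np.interp(t,[0,45,75,120,124,127,138,139,160],[30,30,21,21,22,26,26,8,8])/1000
tilt=-4/132
def split(x):
    d=np.array([np.cos(x[2])*np.cos(tilt),np.sin(x[2])*np.cos(tilt),np.sin(tilt)])
    r=p-np.array([x[0],x[1],.030]); t=r@d; return t,np.linalg.norm(r-t[:,None]*d,axis=1)
def res(x):
    t,rad=split(x); a=rad-pr(t*1000); b=np.maximum(0,-t)+np.maximum(0,t-.16)
    return np.where(t<0.003,np.maximum(b,0)+np.maximum(rad-.03,0),a+b*1)
best=least_squares(res,[.573+.8*.066,-.178-.598*.066,np.radians(143.3)],loss='soft_l1',f_scale=.003)
x=best.x; print('foot',x[:2],np.degrees(x[2]),'med res',np.median(abs(res(x))))
for g in (.086,.09): print(g,x[:2]+g*np.array([np.cos(x[2]),np.sin(x[2])]))
C=np.array([.568,.299]);th=np.radians(-9.0);ex=np.array([np.cos(th),np.sin(th)]);ey=np.array([-ex[1],ex[0]])
for n in ['scene0','side0']:
    f=L(n); o=[]
    for lx in (-.112,-.108,-.074,-.070):
        ly=np.arange(-40,41)
        X=np.c_[C+lx*ex+ly[:,None]/1000*ey,np.full(81,.0595)]
        q=(X@f['R'].T+f['t'])@f['mtx'].T; uv=(q[:,:2]/q[:,2:]).astype(np.float32)
        g=cv2.remap(cv2.cvtColor(f['color'],cv2.COLOR_RGB2GRAY),uv[:,0],uv[:,1],cv2.INTER_LINEAR).ravel()
        o.append((lx,int(ly[g.argmin()]),int(g.min()),int(np.median(g))))
    print('mark local y mm',n,o)
E
```

```text
{'time': np.float64(1.1), 'joint_pos': array([-6.5400e-01, -9.2700e-02,  1.7070e+00, -3.0000e-04,  1.5279e+00,
        1.5540e+00]), 'tool_pos': array([ 0.4939, -0.2852,  0.2266]), 'tool_rot': array([ 0.000e+00,  9.497e-01, -3.132e-01, -4.000e-04])}
foot [ 0.62786296 -0.20793396] 143.68209373460968 med res 0.001562060340723646
0.086 [ 0.55856904 -0.15699916]
0.09 [ 0.55534607 -0.1546301 ]
mark local y mm scene0 [(-0.112, -40, 25, 224), (-0.108, -40, 24, 245), (-0.074, 3, 153, 210), (-0.07, 1, 126, 137)]
mark local y mm side0 [(-0.112, 4, 88, 202), (-0.108, 8, 102, 245), (-0.074, 6, 52, 190), (-0.07, -10, 10, 95)]
```

Call:
arm_command(rows=[[85,[0.06,0.13,-0.05],[0,0,0]],[85,[0.13,0.26,-0.1],[0,0,0]],[85,[0.18,0.36,-0.15],[0,0,0]],[85,[0.21,0.43,-0.2],[0,0,0]],[85,[0.21,0.43,-0.3],[0,0,0]],[85,[0.21,0.43,-0.4],[0,0,0]],[85,[0.21,0.43,-0.5],[0,0,0]],[85,[0.21,0.43,-0.58],[0,0,0]],[85,[0.21,0.43,-0.64],[0,0,0]],[85,[0.21,0.43,-0.69],[0,0,0]],[85,[0.21,0.43,-0.715],[0,0,0]],[85,[0.21,0.43,-0.715],[0,0,0]]])

```text
time: 2.1
tool_pos: [0.5537, -0.1582, 0.0099]
tool_rot: [-0.0, 0.949, -0.316, -0.002]
contact_force: [-0.3, 0.8, 0.2]
gripper_width: 0.994
grasp_force: 0.0
```

```bash
python3 - <<'E'
from h import *
s=monitor.state(); print({k:np.round(s[k],4) for k in ['time','joint_pos','tool_pos','contact_force']})
a=grab('side','side1')['color'][150:310,200:400]; b=grab('scene','scene1')['color'][150:310,200:360]
cv2.imwrite('pics/c1.png',np.hstack([cv2.resize(a,(440,352)),cv2.resize(b,(352,352))])[:,:,::-1])
E
```

```text
{'time': np.float64(2.1), 'joint_pos': array([-4.0740e-01,  1.3030e-01,  1.8625e+00, -3.0000e-04,  1.1537e+00,
        1.8062e+00]), 'tool_pos': array([ 0.5537, -0.1582,  0.0099]), 'contact_force': array([-0.2942,  0.752 ,  0.1641])}
```

View pics/c1.png

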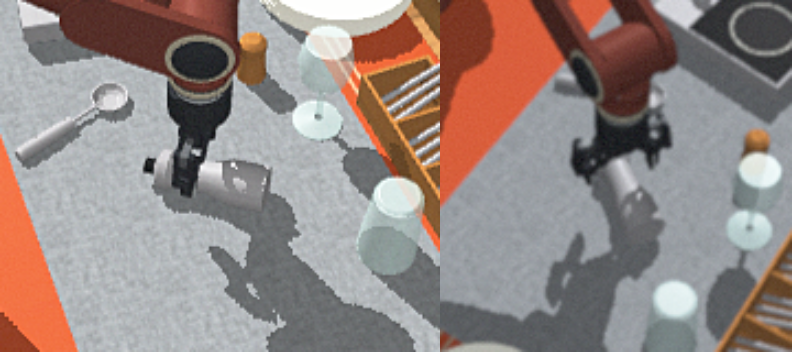

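The gripper straddles the jug's neck (at about (185,165) in the left half of the crop), so I'll close.

Call:
arm_command(rows=[[35,[0,0,0],[0,0,0]],[35,[0,0,0],[0,0,0]],[35,[0,0,0],[0,0,0]],[35,[0,0,0],[0,0,0]],[35,[0,0,0],[0,0,0]],[35,[0,0,0],[0,0,0]],[35,[0,0,0.02],[0,0,0]],[35,[0,0,0.08],[0,0,0]],[35,[0,0,0.17],[0,0,0]],[35,[0,0,0.27],[0,0,0]],[35,[0,0,0.37],[0,0,0]],[35,[0,0,0.4],[0,0,0]]])

```text
time: 3.2
tool_pos: [0.559, -0.159, 0.1389]
tool_rot: [0.0, 0.949, -0.315, 0.005]
contact_force: [0.1, -0.1, 1.3]
gripper_width: 0.406
grasp_force: 0.0
```

```bash
cat > fk.py <<'E'
import numpy as np
from scipy.spatial.transform import Rotation as R
from scipy.optimize import least_squares
# p: h,L1,L2,L3,e,dx ; offsets in the arm plane
def fk(q,p):
    h,L1,L2,L3,e,dx=p
    A=R.from_euler('z',q[0]); x=np.array([0,0,h])
    B=A*R.from_euler('y',q[1]); x=x+B.apply([0,e,L1])
    B=B*R.from_euler('y',q[2]); x=x+B.apply([dx,0,L2])
    B=B*R.from_euler('z',q[3])*R.from_euler('y',q[4])*R.from_euler('z',q[5])*R.from_euler('z',np.pi/2)
    return x+B.apply([0,0,L3]),B
E
python3 - <<'E'
from h import *; from fk import *
s=monitor.state(); print({k:np.round(s[k],4) for k in ['time','joint_pos','tool_pos','tool_rot','gripper_width','grasp_force','contact_force']})
D=[([-1.299,.0533,1.6142,0,1.476,-.119],[.2379,-.5772,.1958]),([-.654,-.0927,1.707,0,1.5279,1.554],[.4939,-.2852,.2266]),([-.4074,.1303,1.8625,0,1.1537,1.8062],[.5537,-.1582,.0099]),(s['joint_pos'],s['tool_pos'])]
r=least_squares(lambda p:np.concatenate([fk(q,p)[0]-x for q,x in D]+[1e-3*(p-[.3,.45,.5,.3,.07,0])]),[.3,.45,.5,.3,.07,0])
print(r.x.round(3),abs(r.fun[:12]).max()); np.save('p.npy',r.x)
E
```

```text
{'time': np.float64(3.2), 'joint_pos': array([-0.4052, -0.015 ,  1.7801,  0.    ,  1.3674,  1.8067]), 'tool_pos': array([ 0.559 , -0.159 ,  0.1389]), 'tool_rot': array([ 4.000e-04,  9.491e-01, -3.151e-01,  4.500e-03]), 'gripper_width': np.float64(0.4059), 'grasp_force': np.float64(0.0), 'contact_force': array([ 0.0583, -0.0671,  1.2842])}
[0.239 0.426 0.61  0.314 0.074 0.095] 4.172356392972976e-05
```

The opening went to 35 mm with no force, so the grasp failed. I'll look.

```bash
python3 - <<'E'
from h import *
a=grab('side','side2')['color'][150:310,200:400]; b=grab('wrist','wrist2')['color']; grab('scene','scene2')
cv2.imwrite('pics/c2.png',np.hstack([cv2.resize(a,(440,352)),cv2.resize(b,(352,264+88))])[:,:,::-1])
E
```

```text
(no output)
```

View pics/c2.png

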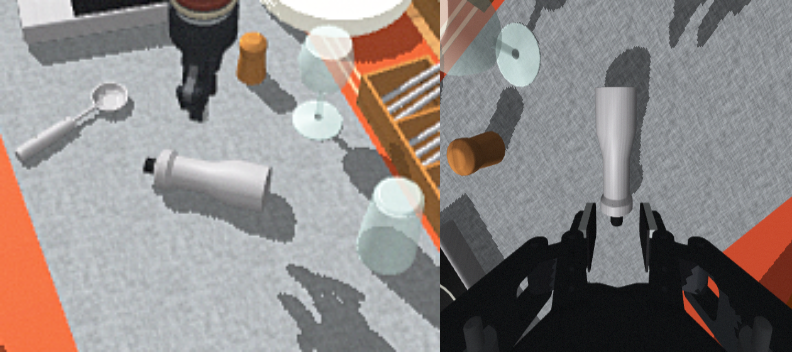

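The jug is still in place and the fingers simply close slowly. I'll reopen and refit the jug.

```bash
cat > jf.py <<'E'
from h import *
from scipy.optimize import least_squares
pr=lambda t:np.interp(t,[0,45,75,120,124,127,138,139,160],[30,30,21,21,22,26,26,8,8])/1000
tilt=-4/132
def fit(frames,x0=(.628,-.208,2.508)):
    p=np.vstack([cloud(f).reshape(-1,3) for f in frames]); d0=np.array([np.cos(x0[2]),np.sin(x0[2])])
    r=p[:,:2]-x0[:2]; t=r@d0; e=r@[-d0[1],d0[0]]
    p=p[(t>-.02)&(t<.18)&(abs(e)<.045)&(p[:,2]>.014)&(p[:,2]<.075)]
    def res(x):
        d=np.array([np.cos(x[2])*np.cos(tilt),np.sin(x[2])*np.cos(tilt),np.sin(tilt)])
        r=p-np.array([x[0],x[1],.03]); t=r@d; rad=np.linalg.norm(r-t[:,None]*d,axis=1)
        return np.where(t<.003,np.maximum(-t,0)+np.maximum(rad-.03,0),rad-pr(t*1000)+np.maximum(t-.16,0))
    s=least_squares(res,x0,loss='soft_l1',f_scale=.003); return s.x,np.median(abs(s.fun)),len(p)
E
python3 - <<'E'
from jf import *
F=[pickle.load(open(f'pics/{n}.pkl','rb')) for n in ('side2','scene2','wrist2')]
for f in F: print(fit([f]))
x,_,_=fit(F[:2]);print(x,x[:2]+.088*np.array([np.cos(x[2]),np.sin(x[2])]))
E
```

```text
(array([ 0.62754943, -0.20752067,  2.50990344]), np.float64(0.0015309865935987889), 966)
(array([ 0.62768883, -0.20838698,  2.49992988]), np.float64(0.0016265376477758164), 671)
(array([ 0.62753929, -0.20551051,  2.5065462 ]), np.float64(0.0010047659184902972), 8438)
[ 0.62769952 -0.20789701  2.50647057] [ 0.55685958 -0.15568874]
```

Call:
arm_command(rows=[[85,[0,0.01,0],[0,0,0]],[85,[0,0.01,0],[0,0,0]],[85,[0,0.01,0],[0,0,0]],[85,[0,0.01,0],[0,0,0]],[85,[0,0.01,0],[0,0,0]],[85,[0,0.01,0],[0,0,0]],[85,[0,0.01,-0.1],[0,0,0]],[85,[0,0.01,-0.2],[0,0,0]],[85,[0,0.01,-0.3],[0,0,0]],[85,[0,0.01,-0.36],[0,0,0]],[85,[0,0.01,-0.39],[0,0,0]],[85,[0,0.01,-0.395],[0,0,0]]])

```text
time: 4.35
tool_pos: [0.5544, -0.1542, 0.0115]
tool_rot: [-0.0, 0.949, -0.315, -0.002]
contact_force: [0.3, -0.2, -0.7]
gripper_width: 0.995
grasp_force: 0.0
```

Call:
arm_command(rows=[[30,[0,0,0],[0,0,0]],[30,[0,0,0],[0,0,0]],[30,[0,0,0],[0,0,0]],[30,[0,0,0],[0,0,0]],[30,[0,0,0],[0,0,0]],[30,[0,0,0],[0,0,0]],[30,[0,0,0],[0,0,0]],[30,[0,0,0],[0,0,0]],[30,[0,0,0],[0,0,0]],[30,[0,0,0],[0,0,0]],[30,[0,0,0],[0,0,0]],[30,[0,0,0],[0,0,0]]])

```text
time: 5.35
tool_pos: [0.556, -0.1548, 0.0139]
tool_rot: [-0.0, 0.949, -0.315, -0.0]
contact_force: [0.2, -0.8, 0.8]
gripper_width: 0.355
grasp_force: 0.0
```

```bash
python3 - <<'E'
from h import *
a=grab('side','side3')['color'][185:265,250:350]; b=grab('wrist','wrist3')['color']; c=grab('scene','scene3')
s=monitor.state(); print(s['gripper_width'],s['grasp_force'],s['contact_force'])
cv2.imwrite('pics/c3.png',np.hstack([cv2.resize(a,(400,320),interpolation=cv2.INTER_CUBIC),cv2.resize(b,(400,320))])[:,:,::-1])
E
```

```text
0.3550511438578884 0.0 [ 0.3892584  -0.32249909 -0.30328121]
```

View pics/c3.png

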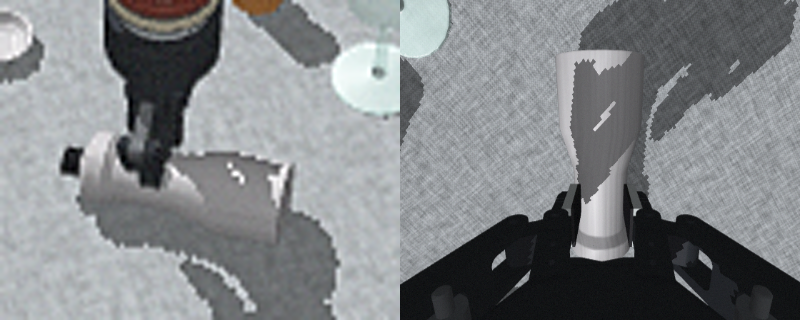

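Call:
arm_command(rows=[[0,[0,0,0],[0,0,0]],[0,[0,0,0],[0,0,0]],[0,[0,0,0],[0,0,0]],[0,[0,0,0],[0,0,0]],[0,[0,0,0],[0,0,0]],[0,[0,0,0],[0,0,0]],[0,[0,0,0],[0,0,0]],[0,[0,0,0],[0,0,0]]])

```text
time: 6.17
tool_pos: [0.5565, -0.1551, 0.0145]
tool_rot: [0.0, 0.949, -0.315, 0.001]
contact_force: [0.7, -0.4, 3.3]
gripper_width: -0.001
grasp_force: 1.8
```

```bash
python3 - <<'E'
from h import *
a=grab('side','side4'); b=grab('wrist','wrist4')['color']; c=grab('scene','scene4')
s=monitor.state(); print(s['gripper_width'],s['grasp_force'],s['contact_force'],s['tool_pos'])
for n in ('side3','scene3','side4','scene4'):
    f=pickle.load(open(f'pics/{n}.pkl','rb')); w=cloud(f); k=f['color'].max(-1)<50
    d=np.hypot(w[...,0]-.556,w[...,1]+.155); m=k&(d<.06)&(w[...,2]>.005)
    print(n,'lowest dark',w[m][w[m][:,2].argsort()[:4]].round(3).tolist(),m.sum(), 'table', np.nanmedian(w[(d<.15)&(abs(w[...,2])<.01)][:,2]))
cv2.imwrite('pics/c4.png',np.hstack([cv2.resize(a['color'][180:260,250:350],(400,320),interpolation=cv2.INTER_CUBIC),cv2.resize(b,(400,320))])[:,:,::-1])
E
```

```text
0.0010194394638405157 2.0407703518867493 [ 1.62480947 -0.20783154  3.87059485] [ 0.55650229 -0.1550737   0.01443995]
side3 lowest dark [[0.505, -0.126, 0.032], [0.506, -0.123, 0.033], [0.507, -0.121, 0.035], [0.508, -0.119, 0.037]] 525 table 0.0015023541649883065
scene3 lowest dark [[0.561, -0.14, 0.062], [0.533, -0.174, 0.066], [0.542, -0.181, 0.069], [0.568, -0.146, 0.069]] 480 table 0.0004899918373241349
side4 lowest dark [[0.506, -0.125, 0.031], [0.506, -0.123, 0.033], [0.507, -0.123, 0.037], [0.548, -0.162, 0.058]] 489 table 0.001431217440097234
scene4 lowest dark [[0.553, -0.17, 0.069], [0.555, -0.173, 0.08], [0.554, -0.171, 0.083], [0.553, -0.17, 0.087]] 476 table 0.00039095146827085
```

View pics/c4.png

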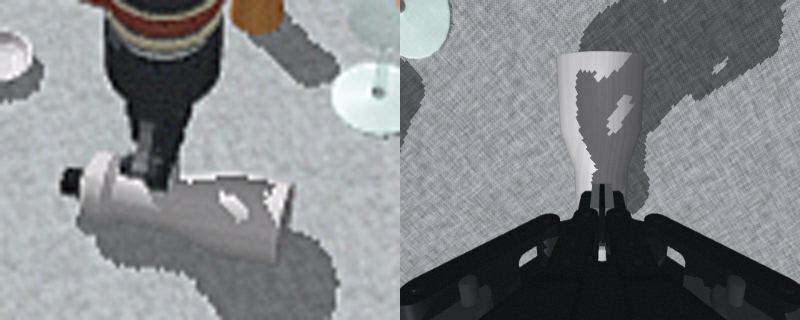

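```bash
python3 - <<'E'
from h import *
for n,x in (('side0',(.238,-.577,.196)),('scene0',(.238,-.577,.196)),('side2',(.557,-.157,.135)),('scene2',(.557,-.157,.135)),('side1',(.555,-.158,.011)),('scene1',(.555,-.158,.011))):
    f=pickle.load(open(f'pics/{n}.pkl','rb')); w=cloud(f)
    d=np.hypot(w[...,0]-x[0],w[...,1]-x[1]); m=(d<.065)&(w[...,2]>.08 if x[2]>.1 else (f['color'].max(-1)<50)&(w[...,2]>.02))
    q=w[m]; q=q[q[:,2].argsort()]
    print(n,x,len(q),q[:40:5].round(3).tolist())
    h=np.histogram(q[:,2],bins=np.arange(.08,.4,.02))[0]; print(h)
E
```

```text
side0 (0.238, -0.577, 0.196) 6423 [[0.248, -0.626, 0.245], [0.244, -0.625, 0.256], [0.248, -0.627, 0.258], [0.247, -0.631, 0.284], [0.245, -0.627, 0.29], [0.247, -0.632, 0.292], [0.247, -0.631, 0.295], [0.245, -0.628, 0.298]]
[  0   0   0   0   0   0   0   0  12   3  23 124  64 182 175]
scene0 (0.238, -0.577, 0.196) 3384 [[0.211, -0.542, 0.241], [0.265, -0.621, 0.246], [0.222, -0.539, 0.248], [0.265, -0.616, 0.249], [0.263, -0.617, 0.25], [0.228, -0.536, 0.253], [0.215, -0.541, 0.254], [0.26, -0.627, 0.255]]
[  0   0   0   0   0   0   0   0  52  51  63 103 105 113 148]
side2 (0.557, -0.157, 0.135) 2992 [[0.573, -0.147, 0.174], [0.536, -0.177, 0.18], [0.55, -0.184, 0.181], [0.556, -0.181, 0.183], [0.537, -0.182, 0.185], [0.576, -0.151, 0.188], [0.55, -0.183, 0.189], [0.54, -0.181, 0.191]]
[  0   0   0   0   6  52  12  51  94  97  82 154 189 205 170]
scene2 (0.557, -0.157, 0.135) 2716 [[0.571, -0.148, 0.171], [0.577, -0.14, 0.176], [0.576, -0.134, 0.179], [0.581, -0.142, 0.181], [0.577, -0.141, 0.183], [0.557, -0.183, 0.185], [0.579, -0.149, 0.188], [0.542, -0.188, 0.19]]
[  0   0   0   0  13  51  56 121 116 185  39 103 134 121 125]
side1 (0.555, -0.158, 0.011) 541 [[0.502, -0.126, 0.028], [0.5, -0.124, 0.032], [0.504, -0.122, 0.033], [0.585, -0.129, 0.069], [0.524, -0.209, 0.076], [0.522, -0.207, 0.08], [0.533, -0.208, 0.107], [0.535, -0.202, 0.116]]
[  0  10  35  47  50 130 176  10   2   0   0   3   4  47   0]
scene1 (0.555, -0.158, 0.011) 473 [[0.583, -0.126, 0.067], [0.576, -0.122, 0.08], [0.584, -0.13, 0.095], [0.53, -0.209, 0.106], [0.593, -0.121, 0.107], [0.585, -0.113, 0.109], [0.589, -0.108, 0.11], [0.528, -0.206, 0.111]]
[  5  59  68  73  39  84 110  10   0   0   0   0   0  19   0]
```

The pictures and depth show that the real fingertips sit about 36 mm higher than the reported TCP, and they closed on top of the jug. I'll lift, open and regrasp 38 mm lower.

Call:
arm_command(rows=[[0,[0,0,0.08],[0,0,0]],[85,[0,0,0.2],[0,0,0]],[85,[0,0,0.2],[0,0,0]],[85,[0,0,0.2],[0,0,0]],[85,[0,0,0.2],[0,0,0]],[85,[0,0,0.2],[0,0,0]],[85,[0,0,0.2],[0,0,0]],[85,[0,0,0.2],[0,0,0]],[85,[0,0,0.2],[0,0,0]],[85,[0,0,0.2],[0,0,0]],[85,[0,0,0.2],[0,0,0]],[85,[0,0,0.2],[0,0,0]]])

```text
time: 7.32
tool_pos: [0.5561, -0.1549, 0.0739]
tool_rot: [-0.0, 0.949, -0.315, -0.0]
contact_force: [0.4, 1.1, 0.7]
gripper_width: 0.99
grasp_force: 0.0
```

```bash
python3 - <<'E'
from jf import *
F=[grab(n,n+'5') for n in ('side','scene','wrist')]
print([fit([f])[0].round(4) for f in F]); x=fit(F[:2])[0]; print(x,x[:2]+.088*np.array([np.cos(x[2]),np.sin(x[2])]))
s=monitor.state(); tp=s['tool_pos']; print(tp,s['gripper_width'])
for f in F[:2]:
    w=cloud(f); d=np.hypot(w[...,0]-tp[0],w[...,1]-tp[1]); q=w[(d<.07)&(w[...,2]>.08)&(w[...,2]<.16)]
    v=np.array([.595,.804]); e=(q[:,:2]-tp[:2])@v; o=(q[:,:2]-tp[:2])@[.804,-.595]
    for sg in (1,-1): 
        k=e*sg>0; k2=k&(q[:,2]<np.partition(q[k,2],15)[15]); print(sg,q[k,2].min().round(3),'closing',e[k2].min().round(3),e[k2].max().round(3),'along',o[k2].min().round(3),o[k2].max().round(3))
E
```

```text
[array([ 0.6267, -0.2069,  2.5084]), array([ 0.628, -0.208,  2.508]), array([ 0.6275, -0.2054,  2.5063])]
[ 0.62798335 -0.2080394   2.5080029 ] [ 0.5570635  -0.15593974]
[ 0.5561244  -0.15488424  0.07406165] 0.9951046366749846Traceback (most recent call last):
  File "<stdin>", line 9, in <module>
    a.partition(kth, axis=axis, kind=kind, order=order)
    ~~~~~~~~~~~^^^^^^^^^^^^^^^^^^^^^^^^^^^^^^^^^^^^^^^^
ValueError: kth(=15) out of bounds (14)
```

Call:
arm_command(rows=[[85,[0,0,-0.08],[0,0,0]],[85,[0,0,-0.17],[0,0,0]],[85,[0,0,-0.24],[0,0,0]],[85,[0,0,-0.29],[0,0,0]],[85,[0,0,-0.32],[0,0,0]],[85,[0,0,-0.33],[0,0,0]],[85,[0,0,-0.33],[0,0,0]]])

```text
time: 8.05
tool_pos: [0.5558, -0.1547, -0.0254]
tool_rot: [-0.0, 0.949, -0.315, -0.0]
contact_force: [0.6, 0.4, 0.3]
gripper_width: 0.997
grasp_force: 0.0
```

Call:
arm_command(rows=[[0,[0,0,0],[0,0,0]],[0,[0,0,0],[0,0,0]],[0,[0,0,0],[0,0,0]],[0,[0,0,0],[0,0,0]],[0,[0,0,0],[0,0,0]],[0,[0,0,0],[0,0,0]],[0,[0,0,0],[0,0,0]],[0,[0,0,0],[0,0,0]],[0,[0,0,0],[0,0,0]],[0,[0,0,0],[0,0,0]]])

```text
time: 8.88
tool_pos: [0.5572, -0.1552, -0.0235]
tool_rot: [-0.0, 0.949, -0.315, 0.001]
contact_force: [-1.1, 1.3, 5.5]
gripper_width: 0.474
grasp_force: 60.3
```

Gripped at 41 mm with 60 N. I'll lift now and check the final pose's joints.

Call:
arm_command(rows=[[0,[0,0,0.02],[0,0,0]],[0,[0,0,0.06],[0,0,0]],[0,[0,0,0.14],[0,0,0]],[0,[0,0,0.24],[0,0,0]],[0,[0,0,0.34],[0,0,0]],[0,[0,0,0.44],[0,0,0]],[0,[0,0,0.54],[0,0,0]],[0,[0,0,0.63],[0,0,0]],[0,[0,0,0.7],[0,0,0]],[0,[0,0,0.75],[0,0,0]],[0,[0,0,0.77],[0,0,0]],[0,[0,0,0.77],[0,0,0]]])

```text
time: 9.88
tool_pos: [0.5563, -0.155, 0.2074]
tool_rot: [0.0, 0.949, -0.315, 0.001]
contact_force: [-0.4, 0.4, -6.2]
gripper_width: 0.473
grasp_force: 61.7
```

```bash
python3 - <<'E'
from h import *; from fk import *
p=np.load('p.npy'); s=monitor.state(); print(s['joint_pos'].round(3),s['tool_pos'],fk(s['joint_pos'],p)[0],s['gripper_width'],s['grasp_force'],s['contact_force'])
lo=np.array([-3.01,-1.01,.06,-1.02,.09,-3.14]);hi=np.array([3.01,2.22,2.58,4.17,2.62,3.14])
def ik(x,Rt,q0):
    f=lambda q:np.concatenate([fk(q,p)[0]-x,.3*(Rt.inv()*fk(q,p)[1]).as_rotvec()])
    return least_squares(f,np.clip(q0,lo+.01,hi-.01),bounds=(lo,hi))
for deg in (40,60,80,95,110,125):
    a=np.radians(deg); h=np.array([np.cos(a),np.sin(a),0]); xt=np.array([0,0,-1.]); Rt=R.from_matrix(np.c_[xt,np.cross(h,xt),h])
    for z in (.134,.2):
        r=min((ik(np.array([.594,.216,z])+.055*h,Rt,[j1,.6,1.6,1.5,1.5,1.5]) for j1 in(0.,.5)),key=lambda r:r.cost)
        print(deg,z,r.x.round(2),r.cost<1e-8)
F=[grab(n,n+'6') for n in ('side','scene')]
cv2.imwrite('pics/c6.png',np.hstack([F[0]['color'][60:300,150:400],F[1]['color'][60:300,180:430]])[:,:,::-1])
E
```

```text
[-0.401 -0.067  1.715 -0.     1.492  1.812] [ 0.55632318 -0.15499968  0.20742685] [ 0.55629739 -0.15502455  0.20740959] 0.4725796286095791 61.650917530059814 [-0.42000851  0.40818971 -6.15276296]
40 0.134 [-0.06  0.16  2.27  2.24  1.08  2.1 ] True
40 0.2 [-0.06 -0.04  2.3   2.16  0.98  2.26] True
60 0.134 [-0.18  0.28  2.12  1.83  1.34  2.28] True
60 0.2 [-0.18  0.12  2.15  1.8   1.31  2.42] True
80 0.134 [-0.21  0.42  1.92  1.55  1.59  2.37] True
80 0.2 [-0.21  0.29  1.94  1.55  1.6   2.49] True
95 0.134 [-0.19  0.53  1.75  1.39  1.78  2.41] True
95 0.2 [-0.19  0.41  1.77  1.41  1.8   2.51] True
110 0.134 [-0.15  0.64  1.59  1.25  1.96  2.42] True
110 0.2 [-0.15  0.53  1.61  1.29  1.99  2.52] True
125 0.134 [-0.1   0.74  1.43  1.13  2.14  2.42] True
125 0.2 [-0.1   0.64  1.44  1.18  2.17  2.51] True
```

View pics/c6.png

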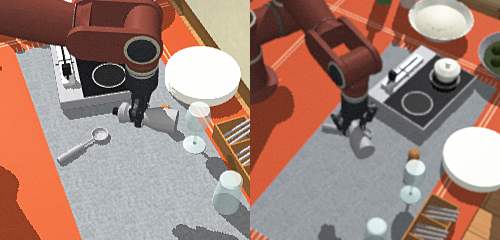

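```bash
cat > plan.py <<'E'
from h import *; from fk import *
p=np.load('p.npy'); lo=np.array([-3.01,-1.01,.06,-1.02,.09,-3.14]);hi=np.array([3.01,2.22,2.58,4.17,2.62,3.14])
def ik(x,Rt,q0):
    f=lambda q:np.concatenate([fk(q,p)[0]-x,.3*(Rt.inv()*fk(q,p)[1]).as_rotvec()])
    return least_squares(f,np.clip(q0,lo+.001,hi-.001),bounds=(lo,hi))
def goal(deg):
    a=np.radians(deg); h=np.array([np.cos(a),np.sin(a),0]); xt=np.array([0,0,-1.]); return R.from_matrix(np.c_[xt,np.cross(h,xt),h])
E
python3 - <<'E'
from plan import *
s=monitor.state(); w0=s['tool_rot']; R0=R.from_quat(w0[[1,2,3,0]]); x0=s['tool_pos']; z=np.array([0,0,.055])
g0=x0-R0.apply(z); g1=np.array([.594,.10,.30])
f=pickle.load(open('pics/scene0.pkl','rb')); print('salt',cloud(f)[213,344],'goblet',cloud(f)[228,345])
for deg in (80,95,110):
    Rt=goal(deg); rv=(Rt*R0.inv()).as_rotvec(); print(deg,'angle',np.degrees(np.linalg.norm(rv)),'units',(rv/(np.pi/2)).round(3))
    q=s['joint_pos']; Q=[]
    for i in range(1,25):
        a=i/24; Ri=R.from_rotvec(rv*a)*R0; xi=g0+(g1-g0)*a+Ri.apply(z); r=ik(xi,Ri,q); Q.append(np.r_[r.x,r.cost*1e9,(xi-x0)/.3]); dq=r.x-q; q=r.x
    Q=np.array(Q); print(Q[[3,7,11,15,19,23]].round(2)); print('maxstep/row',abs(np.diff(Q[:,:6],axis=0)).max(0).round(3))
E
```

```text
salt [ 0.69666273 -0.0062184   0.07239998] goblet [ 0.74708368 -0.11206171  0.15628925]
80 angle 105.8604136412916 units [ 0.968  0.383 -0.548]
[[-0.42  0.02  1.64  0.2   1.67  1.94  0.    0.01  0.19  0.03]
 [-0.44  0.08  1.61  0.43  1.79  2.09  0.    0.02  0.38  0.07]
 [-0.46  0.12  1.63  0.67  1.86  2.25  0.    0.05  0.56  0.13]
 [-0.46  0.15  1.68  0.93  1.88  2.41  0.    0.08  0.73  0.19]
 [-0.45  0.16  1.78  1.19  1.85  2.55  0.    0.12  0.88  0.25]
 [-0.41  0.15  1.89  1.46  1.78  2.66  0.    0.16  1.03  0.32]]
maxstep/row [0.013 0.021 0.029 0.07  0.045 0.041]
95 angle 99.49968389777506 units [ 0.894  0.498 -0.42 ]
[[-0.41  0.03  1.63  0.18  1.69  1.92  0.    0.    0.19  0.03]
 [-0.42  0.12  1.57  0.37  1.84  2.05  0.    0.01  0.37  0.07]
 [-0.42  0.19  1.56  0.6   1.95  2.21  0.    0.02  0.55  0.12]
 [-0.42  0.24  1.58  0.84  2.    2.37  0.    0.04  0.72  0.18]
 [-0.4   0.27  1.64  1.1   2.01  2.52  0.    0.08  0.88  0.25]
 [-0.37  0.29  1.72  1.36  1.98  2.66  0.    0.11  1.03  0.32]]
maxstep/row [0.011 0.025 0.024 0.067 0.051 0.041]
110 angle 94.56106054336709 units [ 0.811  0.602 -0.29 ]
[[-0.39  0.05  1.61  0.14  1.71  1.9   0.   -0.01  0.18  0.03]
 [-0.39  0.15  1.53  0.31  1.89  2.01  0.   -0.01  0.36  0.07]
 [-0.38  0.24  1.49  0.52  2.03  2.15  0.    0.    0.54  0.12]
 [-0.37  0.31  1.48  0.75  2.12  2.31  0.    0.01  0.71  0.18]
 [-0.35  0.37  1.51  1.    2.17  2.48  0.    0.04  0.87  0.25]
 [-0.31  0.41  1.56  1.27  2.17  2.64  0.    0.07  1.02  0.32]]
maxstep/row [0.01  0.028 0.028 0.068 0.055 0.042]
```

The plan is feasible, so I'll rotate toward upright with heading 80° while moving towards the ring, in two halves.

Call:
arm_command(rows=[[0,[0,0.02,0],[0.02,0.008,-0.011]],[0,[0,0.06,0.01],[0.056,0.022,-0.032]],[0,[0.005,0.11,0.02],[0.097,0.038,-0.055]],[0,[0.01,0.165,0.03],[0.14,0.056,-0.079]],[0,[0.01,0.22,0.04],[0.186,0.074,-0.105]],[0,[0.015,0.275,0.05],[0.232,0.092,-0.131]],[0,[0.02,0.33,0.06],[0.278,0.11,-0.157]],[0,[0.025,0.385,0.075],[0.324,0.128,-0.183]],[0,[0.03,0.435,0.09],[0.368,0.146,-0.208]],[0,[0.04,0.485,0.105],[0.41,0.162,-0.232]],[0,[0.045,0.53,0.12],[0.452,0.179,-0.256]],[0,[0.05,0.56,0.13],[0.484,0.192,-0.274]]])

```text
time: 10.98
tool_pos: [0.5709, 0.0135, 0.2432]
tool_rot: [-0.303, 0.782, -0.48, -0.256]
contact_force: [-0.1, -0.8, -5.3]
gripper_width: 0.471
grasp_force: 61.8
```

Call:
arm_command(rows=[[0,[0.005,0.04,0.015],[0.04,0.016,-0.023]],[0,[0.015,0.085,0.03],[0.085,0.034,-0.048]],[0,[0.02,0.13,0.045],[0.13,0.051,-0.074]],[0,[0.03,0.175,0.06],[0.175,0.069,-0.099]],[0,[0.04,0.22,0.075],[0.22,0.087,-0.125]],[0,[0.05,0.265,0.095],[0.265,0.105,-0.15]],[0,[0.06,0.305,0.115],[0.31,0.123,-0.176]],[0,[0.07,0.345,0.13],[0.352,0.139,-0.199]],[0,[0.08,0.385,0.15],[0.394,0.156,-0.223]],[0,[0.09,0.42,0.165],[0.432,0.171,-0.245]],[0,[0.1,0.45,0.18],[0.463,0.183,-0.262]],[0,[0.11,0.47,0.19],[0.484,0.192,-0.274]]])

```text
time: 11.98
tool_pos: [0.6035, 0.1548, 0.299]
tool_rot: [0.54, -0.452, 0.545, 0.456]
contact_force: [1.0, -0.0, -5.9]
gripper_width: 0.474
grasp_force: 62.2
```

```bash
python3 - <<'E'
from plan import *
F=[grab(n,n+'7') for n in ('side','scene')]
s=monitor.state(); q=s['tool_rot']; M=R.from_quat(q[[1,2,3,0]]).as_matrix(); print(s['tool_pos'],M.round(3).tolist(),s['gripper_width'],s['grasp_force'],s['joint_pos'].round(2))
cv2.imwrite('pics/c7.png',np.hstack([cv2.resize(F[0]['color'][40:240,150:350],(400,400)),cv2.resize(F[1]['color'][60:260,230:430],(400,400))])[:,:,::-1])
E
```

```text
[0.60303266 0.15503977 0.29870002] [[-0.007, -0.985, 0.173], [-0.003, 0.173, 0.985], [-1.0, 0.007, -0.004]] 0.47226741329942346 62.06947445869446 [-0.4   0.15  1.89  1.46  1.77  2.67]
```

View pics/c7.png

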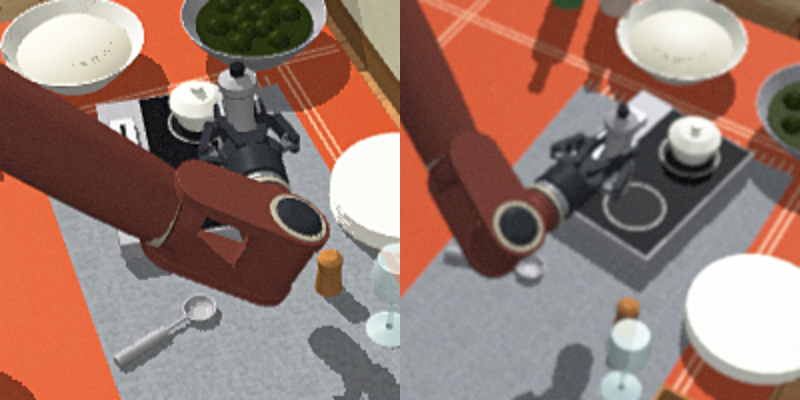

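The jug is upright above the warmer, lid at the top (side crop (237,85), scene crop (622,125)). I'll fit its actual pose in hand.

```bash
cat > up.py <<'E'
from plan import *
pr=lambda t:np.interp(t,[0,45,75,120,124,127,138,139,160],[30,30,21,21,22,26,26,8,8])/1000
def fitup(frames,x0,zr=(-.02,.18)):
    P=[]
    for f in frames:
        w=cloud(f).reshape(-1,3); c=f['color'].reshape(-1,3); r=w-x0[:3]
        k=(np.hypot(r[:,0],r[:,1])<.045)&(r[:,2]>.003)&(r[:,2]<.18)&((r[:,2]>.122)|((c.min(1)>75)&(np.ptp(c.astype(int),axis=1)<30)))
        P.append(w[k])
    p=np.vstack(P)
    def res(x):
        d=np.array([x[3],x[4],1.]); d/=np.linalg.norm(d); r=p-x[:3]; t=r@d; rad=np.linalg.norm(r-t[:,None]*d,axis=1)
        side=rad-pr(t*1000); top=np.where(t>.12,t-np.where(rad<.009,.16,.138),1)  # either side or top surfaces
        return np.where(abs(top)<abs(side),top,side)
    s=least_squares(res,np.r_[x0,0,0],loss='soft_l1',f_scale=.002); return s.x,np.median(abs(s.fun)),[len(a) for a in P]
E
python3 - <<'E'
from up import *
F=[pickle.load(open(f'pics/{n}7.pkl','rb')) for n in('side','scene')]
h=np.array([.173,.985,0]); tp=np.array([.603,.155,.2987]); g=tp-.055*h; x0=g-[0,0,.089]; print('exp foot',x0, 'alt',tp-.019*h+[0,0,.036-.089])
for fr in (F,F[:1],F[1:]): 
    x,m,n=fitup(fr,x0); print(x.round(4),m.round(4),n)
E
```

```text
exp foot [0.593485 0.100825 0.2097  ] alt [0.599713 0.136285 0.2457  ]
[0.5927 0.1029 0.2127 0.0106 0.0145] 0.0016 [557, 438]
[0.5939 0.1038 0.2134 0.0021 0.0049] 0.0015 [557]
[0.592  0.1025 0.2124 0.0141 0.0194] 0.0018 [438]
```

Call:
arm_command(rows=[[0,[0,0.04,0],[0,0,0]],[0,[0,0.12,0],[0,0,0]],[0,[0.003,0.21,-0.02],[0,0,0]],[0,[0.003,0.29,-0.06],[0,0,0]],[0,[0.003,0.35,-0.12],[0,0,0]],[0,[0.003,0.375,-0.19],[0,0,0]],[0,[0.003,0.375,-0.27],[0,0,0]],[0,[0.003,0.375,-0.35],[0,0,0]],[0,[0.003,0.375,-0.42],[0,0,0]],[0,[0.003,0.375,-0.47],[0,0,0]],[0,[0.003,0.375,-0.5],[0,0,0]],[0,[0.003,0.375,-0.5],[0,0,0]]])

```text
time: 13.08
tool_pos: [0.6045, 0.2668, 0.1494]
tool_rot: [0.54, -0.454, 0.544, 0.455]
contact_force: [-0.8, 0.5, -5.0]
gripper_width: 0.472
grasp_force: 62.2
```

```bash
python3 - <<'E'
from up import *
F=[grab(n,n+'8') for n in ('side','scene')]
s=monitor.state(); tp=s['tool_pos']; print(tp,s['contact_force'],s['grasp_force'],s['joint_pos'].round(2))
h=np.array([.173,.985,0]); x0=tp-.055*h-[0,0,.086]
for fr in (F,F[:1],F[1:]): x,m,n=fitup(fr,x0); print(x.round(4),m.round(4),n)
E
```

```text
[0.60559364 0.26651577 0.15253435] [ 0.88196341  0.67203546 -5.73404041] 62.184998989105225 [-0.21  0.38  1.92  1.54  1.6   2.41]
[0.5948 0.2156 0.0651 0.0019 0.0041] 0.0018 [423, 338]
[0.5943 0.2153 0.0655 0.0043 0.0099] 0.0017 [423]
[ 0.5952  0.2157  0.0649  0.0007 -0.0016] 0.0021 [338]
```

Call:
arm_command(rows=[[0,[0,0,-0.01],[0,0,0]],[0,[0,0,-0.02],[0,0,0]],[0,[0,0,-0.03],[0,0,0]],[0,[0,0,-0.036],[0,0,0]],[0,[0,0,-0.041],[0,0,0]],[0,[0,0,-0.045],[0,0,0]],[0,[0,0,-0.048],[0,0,0]],[0,[0,0,-0.05],[0,0,0]]])

```text
time: 13.85
tool_pos: [0.605, 0.2666, 0.1369]
tool_rot: [0.541, -0.455, 0.543, 0.454]
contact_force: [-0.6, 0.6, -5.6]
gripper_width: 0.475
grasp_force: 62.2
```

Call:
arm_command(rows=[[0,[0,0,-0.003],[0,0,0]],[0,[0,0,-0.006],[0,0,0]],[0,[0,0,-0.008],[0,0,0]],[0,[0,0,-0.008],[0,0,0]]])

```text
time: 14.18
tool_pos: [0.605, 0.2666, 0.1349]
tool_rot: [0.541, -0.455, 0.542, 0.454]
contact_force: [0.9, -0.5, -4.1]
gripper_width: 0.473
grasp_force: 62.2
```

Call:
arm_command(rows=[[0,[0,0,-0.003],[0,0,0]],[0,[0,0,-0.006],[0,0,0]],[0,[0,0,-0.006],[0,0,0]]])

```text
time: 14.43
tool_pos: [0.6051, 0.2665, 0.1349]
tool_rot: [0.542, -0.454, 0.541, 0.455]
contact_force: [-3.4, -3.2, 3.8]
gripper_width: 0.474
grasp_force: 62.4
```

The jug is in contact with the warmer, so I'll release.

Call:
arm_command(rows=[[45,[0,0,0],[0,0,0]],[50,[0,0,0],[0,0,0]],[55,[0,0,0],[0,0,0]],[65,[0,0,0],[0,0,0]],[75,[0,0,0],[0,0,0]],[85,[0,0,0],[0,0,0]],[85,[0,0,0],[0,0,0]],[85,[0,0,0],[0,0,0]]])

```text
time: 15.1
tool_pos: [0.605, 0.2666, 0.1328]
tool_rot: [0.541, -0.455, 0.543, 0.454]
contact_force: [-0.2, 0.6, -0.9]
gripper_width: 0.995
grasp_force: 0.0
```

```bash
python3 - <<'E'
from up import *
F=[grab(n,n+'9') for n in ('side','scene')]
s=monitor.state(); print(s['tool_pos'],s['contact_force'],s['grasp_force'],s['gripper_width'])
x,m,n=fitup(F,np.array([.595,.2155,.045])); print(x.round(4),m.round(4),n)
E
```

```text
[0.60498723 0.26664253 0.13277441] [ 0.23265803 -0.77507178 -0.15030513] 0.0 0.996432638540254
[ 0.5946  0.2151  0.0484  0.009  -0.0364] 0.0018 [414, 335]
```

The jug was released and stands in the ring. I'll back the hand straight out.

Call:
arm_command(rows=[[85,[-0.003,-0.02,0],[0,0,0]],[85,[-0.01,-0.06,0],[0,0,0]],[85,[-0.021,-0.12,0],[0,0,0]],[85,[-0.035,-0.2,0],[0,0,0]],[85,[-0.051,-0.29,0],[0,0,0]],[85,[-0.067,-0.38,0],[0,0,0]],[85,[-0.083,-0.47,0],[0,0,0]],[85,[-0.09,-0.52,0.02],[0,0,0]],[85,[-0.1,-0.52,0.1],[0,0,0]],[85,[-0.12,-0.52,0.2],[0,0,0]],[85,[-0.14,-0.52,0.3],[0,0,0]],[85,[-0.15,-0.52,0.35],[0,0,0]]])

```text
time: 16.2
tool_pos: [0.5601, 0.1091, 0.241]
tool_rot: [0.542, -0.455, 0.542, 0.453]
contact_force: [0.3, 0.3, 0.7]
gripper_width: 0.995
grasp_force: 0.0
```

```bash
python3 - <<'E'
from up import *
F=[grab(n,n+'10') for n in ('side','scene')]
s=monitor.state(); print(s['time'],s['tool_pos'],s['joint_pos'].round(2))
C=np.array([.568,.299]);th=np.radians(-9.0);ex=np.array([np.cos(th),np.sin(th)]);ey=np.array([-ex[1],ex[0]])
for f in F:
    x,m,n=fitup([f],np.array([.595,.2155,.045])); print('jug',x.round(4),n)
    a=cloud(f).reshape(-1,3); l=np.c_[(a[:,:2]-C)@ex,(a[:,:2]-C)@ey,a[:,2]]
    k=(abs(l[:,0]+.1)<.04)&(abs(l[:,1])<.15)&(l[:,2]>.093)&(l[:,2]<.107); print('grip',k.sum(),np.median(l[k],0).round(4),l[k].min(0).round(3),l[k].max(0).round(3))
w0=s['tool_rot']; R0=R.from_quat(w0[[1,2,3,0]]); x0=s['tool_pos']
gw=C-.092*ex-.066*ey; print('grip world',gw)
x1=np.r_[gw,.20]
a=np.radians(-9); xt=np.array([np.cos(a),np.sin(a),0]); zt=np.array([0,0,-1.]); Rt=R.from_matrix(np.c_[xt,np.cross(zt,xt),zt])
rv=(Rt*R0.inv()).as_rotvec(); print(np.degrees(np.linalg.norm(rv)),(rv/np.pi*2).round(3),((x1-x0)/.3).round(3))
q=s['joint_pos']
for i in range(1,25):
    t=i/24; Ri=R.from_rotvec(rv*t)*R0; r=ik(x0+(x1-x0)*t,Ri,q); dq=abs(r.x-q).max(); q=r.x
    if i%4==0: print(q.round(2),r.cost<1e-8,dq.round(3))
c=F[1]['color'][80:230,250:450]; d=F[0]['color'][60:210,170:370]
cv2.imwrite('pics/c10.png',np.hstack([cv2.resize(d,(400,300)),cv2.resize(c,(400,300))])[:,:,::-1])
E
```

```text
16.3 [0.56054726 0.10919297 0.24073498] [-0.51  0.19  1.96  1.38  1.85  2.53]
jug [ 0.5966  0.213   0.0486 -0.0124 -0.0158] [652]
grip 47 [-0.0921 -0.0657  0.0983] [-0.106 -0.075  0.093] [-0.079 -0.049  0.105]
jug [ 0.5948  0.2124  0.0481  0.0043 -0.0136] [536]
grip 33 [-0.0908 -0.0664  0.0969] [-0.106 -0.08   0.093] [-0.078 -0.052  0.104]
grip world [0.466808   0.24820454]
120.33527346709808 [-0.888 -0.628  0.777] [-0.312  0.463 -0.136]
[-0.44  0.15  1.88  1.16  1.85  2.38] True 0.054
[-0.34  0.09  1.82  0.95  1.82  2.26] True 0.053
[-0.21  0.02  1.79  0.73  1.76  2.15] True 0.054
[-0.05 -0.06  1.78  0.51  1.68  2.09] True 0.057
[ 0.14 -0.13  1.8   0.26  1.58  2.06] True 0.062
[ 0.35 -0.18  1.83 -0.    1.49  2.08] True 0.068
```

View pics/c10.png

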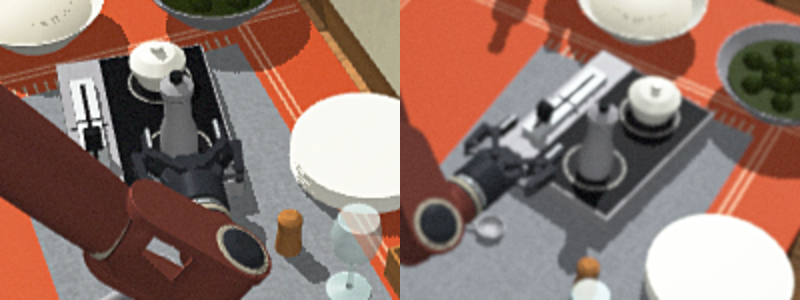

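The jug stands upright in the ring (side crop (180,115)), with the heat grip at side crop (93,137). I'll now rotate to tool-down and go above the grip, with the fingers closing along the track.

Call:
arm_command(rows=[[85,[-0.01,0,0.03],[-0.03,-0.021,0.026]],[85,[-0.03,0,0.07],[-0.08,-0.056,0.07]],[85,[-0.05,0,0.11],[-0.13,-0.092,0.114]],[85,[-0.07,0.01,0.15],[-0.18,-0.127,0.157]],[85,[-0.09,0.02,0.19],[-0.23,-0.163,0.201]],[85,[-0.1,0.03,0.23],[-0.28,-0.198,0.245]],[85,[-0.11,0.045,0.26],[-0.33,-0.233,0.289]],[85,[-0.12,0.06,0.29],[-0.38,-0.269,0.332]],[85,[-0.13,0.07,0.31],[-0.43,-0.304,0.376]],[85,[-0.14,0.08,0.33],[-0.48,-0.339,0.42]],[85,[-0.15,0.1,0.33],[-0.52,-0.368,0.455]],[85,[-0.15,0.1,0.33],[-0.533,-0.377,0.466]]])

```text
time: 17.3
tool_pos: [0.5152, 0.1415, 0.3385]
tool_rot: [-0.253, 0.892, -0.309, -0.212]
contact_force: [-0.1, 0.3, 1.1]
gripper_width: 0.996
grasp_force: 0.0
```

Call:
arm_command(rows=[[85,[-0.02,0.03,0],[-0.04,-0.028,0.035]],[85,[-0.04,0.07,0],[-0.085,-0.06,0.074]],[85,[-0.06,0.12,-0.01],[-0.13,-0.092,0.114]],[85,[-0.08,0.17,-0.03],[-0.18,-0.127,0.158]],[85,[-0.1,0.22,-0.07],[-0.23,-0.163,0.201]],[85,[-0.12,0.27,-0.13],[-0.28,-0.198,0.245]],[85,[-0.14,0.31,-0.2],[-0.32,-0.226,0.28]],[85,[-0.155,0.345,-0.28],[-0.345,-0.244,0.302]],[85,[-0.162,0.363,-0.36],[-0.355,-0.251,0.311]],[85,[-0.162,0.363,-0.43],[-0.355,-0.251,0.311]],[85,[-0.162,0.363,-0.466],[-0.355,-0.251,0.311]],[85,[-0.162,0.363,-0.466],[-0.355,-0.251,0.311]]])

```text
time: 18.3
tool_pos: [0.464, 0.248, 0.1916]
tool_rot: [0.002, 0.997, -0.082, -0.005]
contact_force: [-0.3, -0.6, -0.3]
gripper_width: 0.992
grasp_force: 0.0
```

```bash
python3 - <<'E'
from plan import *
s=monitor.state(); q=s['tool_rot']; M=R.from_quat(q[[1,2,3,0]]).as_matrix(); print(s['time'],s['tool_pos'],M.round(3).tolist(),s['joint_pos'].round(2))
f=grab('wrist','wrist11'); g=grab('scene','scene11'); C=np.array([.568,.299]);th=np.radians(-9.0);ex=np.array([np.cos(th),np.sin(th)]);ey=np.array([-ex[1],ex[0]])
for f in (f,g):
    w=cloud(f); a=w.reshape(-1,3); l=np.c_[(a[:,:2]-C)@ex,(a[:,:2]-C)@ey,a[:,2]]
    k=(abs(l[:,0]+.092)<.025)&(abs(l[:,1]+.066)<.03)&(l[:,2]>.09)&(l[:,2]<.108); print(k.sum(),l[k].min(0).round(3) if k.any() else '',l[k].max(0).round(3) if k.any() else '')
# rectified housing top z=.0595 search for dark line: fold over x outside the slot
    for z,xs in ((.0595,(-.110,-.104,-.080,-.076)),(.045,(-.118,-.116,-.064,-.062))):
        o=[]
        for lx in xs:
            ly=np.arange(-35,41); X=np.c_[C+lx*ex+ly[:,None]/1000*ey,np.full(len(ly),z)]
            u=(X@f['R'].T+f['t'])@f['mtx'].T; u=(u[:,:2]/u[:,2:]).astype(np.float32)
            gr=cv2.remap(cv2.cvtColor(f['color'],cv2.COLOR_RGB2GRAY),u[:,0],u[:,1],cv2.INTER_LINEAR,borderValue=255).ravel().astype(int)
            o.append((lx,int(ly[gr.argmin()]),gr.min(),int(np.median(gr))))
        print('mark',z,o)
E
```

```text
18.3 [0.46399693 0.24803041 0.1916451 ] [[0.986, -0.164, -0.011], [-0.164, -0.986, -0.004], [-0.01, 0.005, -1.0]] [ 0.35 -0.17  1.84  0.    1.49  2.09]
653 [-0.106 -0.069  0.09 ] [-0.078 -0.049  0.102]
mark 0.0595 [(-0.11, 6, np.int64(14), 244), (-0.104, 7, np.int64(14), 246), (-0.08, 6, np.int64(7), 244), (-0.076, 6, np.int64(17), 243)]
mark 0.045 [(-0.118, 8, np.int64(17), 209), (-0.116, 9, np.int64(14), 225), (-0.064, 8, np.int64(16), 208), (-0.062, 7, np.int64(109), 210)]
40 [-0.105 -0.074  0.09 ] [-0.076 -0.055  0.105]
mark 0.0595 [(-0.11, -35, np.int64(33), 234), (-0.104, -35, np.int64(26), 248), (-0.08, 4, np.int64(185), 249), (-0.076, 3, np.int64(160), 232)]
mark 0.045 [(-0.118, -35, np.int64(18), 215), (-0.116, -35, np.int64(18), 219), (-0.064, 4, np.int64(157), 203), (-0.062, 4, np.int64(170), 202)]
```

View pics/wrist11.png

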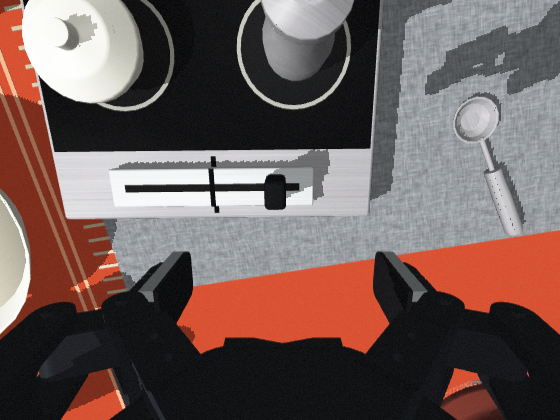

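The wrist view shows the grip at (275,190) and the mark at (213,185), which gives about 66 mm of travel. The fingers straddle the grip along the track, so I'll descend.

Call:
arm_command(rows=[[85,[0.01,0.01,-0.05],[0,0,0]],[85,[0.01,0.01,-0.13],[0,0,0]],[85,[0.01,0.01,-0.22],[0,0,0]],[85,[0.01,0.01,-0.31],[0,0,0]],[85,[0.01,0.01,-0.39],[0,0,0]],[85,[0.01,0.01,-0.45],[0,0,0]],[85,[0.01,0.01,-0.49],[0,0,0]],[85,[0.01,0.01,-0.52],[0,0,0]],[85,[0.01,0.01,-0.53],[0,0,0]],[85,[0.01,0.01,-0.53],[0,0,0]]])

```text
time: 19.23
tool_pos: [0.47, 0.2525, 0.0384]
tool_rot: [0.0, 0.997, -0.082, -0.001]
contact_force: [-0.4, -0.2, 0.5]
gripper_width: 0.991
grasp_force: 0.0
```

Call:
arm_command(rows=[[85,[0,0,-0.013],[0,0,0]],[20,[0,0,-0.013],[0,0,0]],[0,[0,0,-0.013],[0,0,0]],[0,[0,0,-0.013],[0,0,0]],[0,[0,0,-0.013],[0,0,0]],[0,[0,0,-0.013],[0,0,0]],[0,[0,0,-0.013],[0,0,0]],[0,[0,0,-0.013],[0,0,0]],[0,[0,0,-0.013],[0,0,0]],[0,[0,0,-0.013],[0,0,0]],[0,[0,0,-0.013],[0,0,0]],[0,[0,0,-0.013],[0,0,0]]])

```text
time: 20.23
tool_pos: [0.4696, 0.2528, 0.0346]
tool_rot: [0.0, 0.997, -0.082, -0.001]
contact_force: [-1.3, -0.2, 5.2]
gripper_width: 0.226
grasp_force: 59.5
```

Holding the grip (19 mm, 60 N). Now I'll slide it 66 mm along the track.

Call:
arm_command(rows=[[0,[0.001,0.01,-0.013],[0,0,0]],[0,[0.005,0.03,-0.013],[0,0,0]],[0,[0.009,0.055,-0.013],[0,0,0]],[0,[0.013,0.085,-0.013],[0,0,0]],[0,[0.018,0.115,-0.013],[0,0,0]],[0,[0.023,0.145,-0.013],[0,0,0]],[0,[0.028,0.175,-0.013],[0,0,0]],[0,[0.031,0.2,-0.013],[0,0,0]],[0,[0.034,0.217,-0.013],[0,0,0]],[0,[0.034,0.217,-0.013],[0,0,0]],[0,[0.034,0.217,-0.013],[0,0,0]]])

```text
time: 21.15
tool_pos: [0.4803, 0.3206, 0.0345]
tool_rot: [-0.002, 0.997, -0.082, -0.001]
contact_force: [-9.4, 3.2, 20.9]
gripper_width: 0.221
grasp_force: 62.0
```

Call:
arm_command(rows=[[0,[0,0,0.013],[0,0,0]],[40,[0,0,0.013],[0,0,0]],[60,[0,0,0.013],[0,0,0]],[60,[0,0,0.013],[0,0,0]],[60,[0,0,0.013],[0,0,0]],[60,[0,0,0.013],[0,0,0]],[60,[0,0,0.08],[0,0,0]],[60,[0,0,0.18],[0,0,0]],[60,[0,0,0.3],[0,0,0]],[60,[-0.02,0,0.42],[0,0,0]],[60,[-0.03,0,0.5],[0,0,0]],[60,[-0.04,0,0.53],[0,0,0]]])

```text
time: 22.15
tool_pos: [0.4697, 0.3187, 0.1947]
tool_rot: [-0.002, 0.997, -0.082, 0.003]
contact_force: [0.9, 0.4, 0.9]
gripper_width: 0.705
grasp_force: 0.0
```

```bash
python3 - <<'E'
from up import *
s=monitor.state(); print(s['time'],s['tool_pos'],s['contact_force'])
W=grab('wrist','wrist12'); F=[grab(n,n+'12') for n in('side','scene')]
C=np.array([.568,.299]);th=np.radians(-9.0);ex=np.array([np.cos(th),np.sin(th)]);ey=np.array([-ex[1],ex[0]])
a=cloud(W).reshape(-1,3); l=np.c_[(a[:,:2]-C)@ex,(a[:,:2]-C)@ey,a[:,2]]
k=(abs(l[:,0]+.092)<.025)&(abs(l[:,1]-.005)<.05)&(l[:,2]>.09)&(l[:,2]<.108); print('grip',k.sum(),l[k].min(0).round(3),l[k].max(0).round(3))
for z,xs in ((.0595,(-.112,-.110,-.074)),(.045,(-.118,-.116,-.066,-.064))):
    for lx in xs:
        ly=np.arange(-30,31); X=np.c_[C+lx*ex+ly[:,None]/1000*ey,np.full(len(ly),z)]
        u=(X@W['R'].T+W['t'])@W['mtx'].T; u=(u[:,:2]/u[:,2:]).astype(np.float32)
        gr=cv2.remap(cv2.cvtColor(W['color'],cv2.COLOR_RGB2GRAY),u[:,0],u[:,1],cv2.INTER_LINEAR,borderValue=255).ravel()
        print('mark',z,lx,int(ly[gr.argmin()]),int(gr.min()))
print('jug',fitup(F,np.array([.595,.2155,.045]))[0].round(4))
E
```

```text
22.15 [0.46974788 0.31867193 0.19472358] [0.88085386 0.37020415 0.93139186]
grip 645 [-0.106 -0.003  0.09 ] [-0.078  0.016  0.102]
mark 0.0595 -0.112 -3 13
mark 0.0595 -0.11 -3 15
mark 0.0595 -0.074 6 17
mark 0.045 -0.118 -2 19
mark 0.045 -0.116 -3 14
mark 0.045 -0.066 5 11
mark 0.045 -0.064 6 10
jug [ 0.5959  0.2127  0.0483 -0.0027 -0.0142]
```

View pics/wrist12.png

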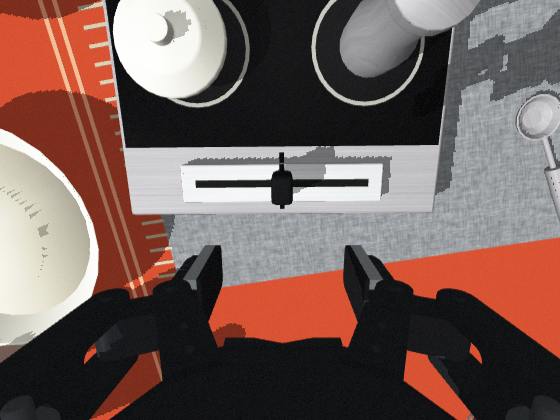

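The grip (282,188) sits on the mark (282,160 and 282,206), at most about 1 mm off. The jug is still in its ring and the robot is clear of everything, so I'm handing in.

```bash
python3 -c "
from plant import manip; print(manip.job_done())"
```

```text
the job is handed in; nothing more can be done
None
```

I handed the job in at about 22 s. By my last camera measurements, the steel jug stands upright in the free ring about 3 mm off its centre, and the heat control is within about 1 mm of the middle mark; the hand-in returned no verdict.

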